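# Re-rack the row of chromatography columns

## Robot

A 6-joint arm with a two-finger parallel gripper is mounted at the origin on a cart in front of the work surface, level with it; the furniture and walls round the work are solid. World frame = base frame: x ahead of the robot, y to its left, z up, the work surface at z = 0. Lengths are in mm, angles in rad, forces in N, time in s.
With the tool pointing down it reaches from about 300 to 850 mm from the base axis. Payload 5.4 kg.
Tool frame: the origin (TCP) lies midway between the tips of the shut fingers; the grasp point (between the pads) lies 19 mm behind it; z points along the fingers, y is the line along which they close (so a half turn about z gives the same grasp; the last joint's range is limited). The gripper opens to 85 mm and grips with 20 to 120 N. Pads are 22 mm wide; open, the fingers measure 114 mm over their backs; the gripper's body (76 mm by 85 mm) begins 54 mm behind the grasp point. The pads swing forward as they close: fully open they stand 13 mm farther back than shut.
Start: joints at [-1.437, 0.158, 1.597, -0, 1.386, -0.21], TCP at [193.789, -541.343, 231.299] pointing down, gripper open.
Joint ranges: [-2.91, 2.91], [-0.94, 2.29], [0.18, 2.7], [-1.29, 4.43], [0.17, 2.64], [-3, 3]. Speed limits (rad/s): [2.57, 2.57, 3.14, 3.14, 3.14, 3.14].

## Interface

Orientations are given as a unit quaternion [w, x, y, z].
In Python, from plant import robot gives the robot as it stands. The module is installed in compiled form; this text tells all that it offers.
- The arm moves only by the shell command python3 -m handwheel 'ROWS'. ROWS is JSON, a list of rows, each an object with "rotation": the turn, a rotation vector about the tool's x, y, z in degrees, a list of three; "delta_pos": the shift along the tool's x, y, z in mm, a list of three; "hand": the finger opening in mm, from 0 to 85.4. A call has 1 to 8 rows; each row is the pose to reach, as a shift and turn from the pose commanded when the call began, along the tool's axes at that moment; what a row does not reach only later rows make up. A row lasts 1/10 s, in which the tool goes at most 50 mm and 8.59 degrees, less where a joint would pass 70% of its speed; a pose out of reach is approached as far as the arm can. A call with a gripper value outside its range is refused whole. The fingers move at their own pace and stop on an object; the grip force is fixed at half the most. Time passes only in rows, so rows that repeat a pose let the fingers close. It gives the time, the measured TCP pose, the force, the opening and the grip force at its end, in the units of the state.
- robot.observe(): the state, without advancing time (a new reading comes with each control period).
- robot.get_image(name): name is "scene" or "top" or "wrist"; returns a dict with "img" (480x640x3 uint8, blue, green, red), "K" (3x3 intrinsics, pixels), "k1" (the pictures are not rectified: a ray, as slopes to the right and down, at radius r is drawn at 1 + k1 r^2 times it, then the intrinsics apply), "world_to_cam" (4x4, takes a point from world to camera coordinates). Camera axes: x right, y up, looking along -z (the intrinsics and any distortion apply to the point x, -y, -z); pixel columns grow to the right and rows downward; lengths in mm; the calibration is good to about 2 mm. A picture is of the moment at which its call begins. There is no depth.
- robot.close_job(): hands the job in; it is judged then, once.
The state is a dict: "time_s": time; "joints": joint angles; "dq": joint speeds; "tau": joint torques, N m; "tcp_pos": TCP position; "tool_rot": TCP orientation; "force": force on the tool from outside, world axes, zero at the start; "torque": the same for the moment, N m; "finger_gap": finger opening in mm; "grasp_force": force on a finger pad.
Only numpy, scipy, OpenCV 4.12 (cv2) and the standard library are available. Lean on these libraries where they do the work, as an engineer would, in place of code of your own. Each camera call takes 0.05 s, during which the arm holds its last target. There are 200 camera calls.

## Task

Move the row of four capped columns from the grey plastic bench rack to the aluminium storage rack. Its pairs of forks are set for the four lengths: lay each column on the pair that fits it, fully seated in both forks with its end nuts just outside them. Leave the flask and the beaker where they stand.

Things in the scene. Friction and masses are not known exactly. Their poses are not given: they have to be found in the camera images.
- column_a: shortest of four capped columns, 106 mm over all: steel tube 12 mm thick, 70 mm bare between 20 mm end nuts. Origin mid-length on its axis, x along the tube, ends alike. Lies level in the fixed grey bench rack, axis 44.5 mm up, neighbours 46 mm apart (open fingers to about 35 mm). Grasp across mid-tube from above: rack open 44 mm along the tube, free 30 mm below its axis.
- column_b: second shortest of four capped columns, 126 mm over all: steel tube 12 mm thick, 90 mm bare between 20 mm end nuts. Origin mid-length on its axis, x along the tube, ends alike. Lies level in the fixed grey bench rack, axis 44.5 mm up, neighbours 46 mm apart (open fingers to about 35 mm). Grasp across mid-tube from above: rack open 44 mm along the tube, free 30 mm below its axis.
- column_c: second longest of four capped columns, 146 mm over all: steel tube 12 mm thick, 110 mm bare between 20 mm end nuts. Origin mid-length on its axis, x along the tube, ends alike. Lies level in the fixed grey bench rack, axis 44.5 mm up, neighbours 46 mm apart (open fingers to about 35 mm). Grasp across mid-tube from above: rack open 44 mm along the tube, free 30 mm below its axis.
- column_d: longest of four capped columns, 166 mm over all: steel tube 12 mm thick, 130 mm bare between 20 mm end nuts. Origin mid-length on its axis, x along the tube, ends alike. Lies level in the fixed grey bench rack, axis 44.5 mm up, neighbours 46 mm apart (open fingers to about 35 mm). Grasp across mid-tube from above: rack open 44 mm along the tube, free 30 mm below its axis.
- fork_a: fixed aluminium fork pair for the shortest column: 54 mm over its outer faces, forks 5 mm thick; pairs 46 mm apart, in any order. Origin where the column's middle belongs (44.5 mm up), x along, z up. V 70 deg, mouth 17 mm, tips 1.5 mm above the axis. Seated: tube in both Vs, nuts just outside the forks, 8 mm play each way. Free 22 mm below the axis between forks.
- fork_b: fixed aluminium fork pair for the second shortest column: 74 mm over its outer faces, forks 5 mm thick; pairs 46 mm apart, in any order. Origin where the column's middle belongs (44.5 mm up), x along, z up. V 70 deg, mouth 17 mm, tips 1.5 mm above the axis. Seated: tube in both Vs, nuts just outside the forks, 8 mm play each way. Free 22 mm below the axis between forks.
- fork_c: fixed aluminium fork pair for the second longest column: 94 mm over its outer faces, forks 5 mm thick; pairs 46 mm apart, in any order. Origin where the column's middle belongs (44.5 mm up), x along, z up. V 70 deg, mouth 17 mm, tips 1.5 mm above the axis. Seated: tube in both Vs, nuts just outside the forks, 8 mm play each way. Free 22 mm below the axis between forks.
- fork_d: fixed aluminium fork pair for the longest column: 114 mm over its outer faces, forks 5 mm thick; pairs 46 mm apart, in any order. Origin where the column's middle belongs (44.5 mm up), x along, z up. V 70 deg, mouth 17 mm, tips 1.5 mm above the axis. Seated: tube in both Vs, nuts just outside the forks, 8 mm play each way. Free 22 mm below the axis between forks.
- flask: bystander: a small glass volumetric flask, 118 mm high, 27 mm across the bulb, loose behind the left of the two racks; origin at the middle of its foot. Not to be moved. (The tall instrument left of it, fixed, has its front about 0.5 m ahead of the robot's base: pass in front of it.)
- beaker: bystander: an empty glass beaker, 53 mm across and 70 mm high, loose behind the right of the two racks; origin at the middle of its foot. Not to be moved.

How it is judged (in metres and radians):
At the end, for the whole second after the job is handed in: Each column rests on the forks of its own length, seated in both Vs: its middle within 10 mm along the tube, 8 mm across and 3 mm in height of the pair's middle, within 0.08 rad of its direction; flask and beaker upright within 20 mm of where they were (x of column_a in the frame of fork_a between -0.01 and 0.01 m and y of column_a in the frame of fork_a between -0.008 and 0.008 m and z of column_a in the frame of fork_a between -0.003 and 0.003 m and angle between the x axis of column_a and the x axis of fork_a, either way round below 0.08 rad and linear speed of each of column_a, column_b, column_c, column_d below 0.02 m/s and angular speed of each of column_a, column_b, column_c, column_d below 0.3 rad/s and x of column_b in the frame of fork_b between -0.01 and 0.01 m and y of column_b in the frame of fork_b between -0.008 and 0.008 m and z of column_b in the frame of fork_b between -0.003 and 0.003 m and angle between the x axis of column_b and the x axis of fork_b, either way round below 0.08 rad and x of column_c in the frame of fork_c between -0.01 and 0.01 m and y of column_c in the frame of fork_c between -0.008 and 0.008 m and z of column_c in the frame of fork_c between -0.003 and 0.003 m and angle between the x axis of column_c and the x axis of fork_c, either way round below 0.08 rad and x of column_d in the frame of fork_d between -0.01 and 0.01 m and y of column_d in the frame of fork_d between -0.008 and 0.008 m and z of column_d in the frame of fork_d between -0.003 and 0.003 m and angle between the x axis of column_d and the x axis of fork_d, either way round below 0.08 rad and not (distance of flask from where it was at the start of the episode above 0.02 m or angle between flask's own z axis and vertical above 0.5 rad) and not (distance of beaker from where it was at the start of the episode above 0.02 m or angle between beaker's own z axis and vertical above 0.5 rad)); the robot touches nothing.
It fails at once if the flask is shifted by more than 20 mm or knocked over (distance of flask from where it was at the start of the episode above 0.02 m or angle between flask's own z axis and vertical above 0.5 rad).
It fails at once if the beaker is shifted by more than 20 mm or knocked over (distance of beaker from where it was at the start of the episode above 0.02 m or angle between beaker's own z axis and vertical above 0.5 rad).
It also fails if it takes over 96 s, if anything falls off the work surface, if the arm or the gripper's body presses on something with over 40 N, if the wrist force passes 120 N, or if a joint passes its speed limit or range.

## Working session

There is one attempt and no reset: what is moved stays moved. The work goes in short steps, Python scripts to look and compute and a shell command to move; the robot and the scene stay as the last step left them, time stands still between calls to the robot, and variables do not carry over. Pictures are saved under pics/ and viewed, at most 14 in all, crops included, and the job is handed in when it is done.

```bash
mkdir -p pics; python3 - <<'E'
from plant import robot
import cv2,pickle
s=robot.observe();print({k:s[k] for k in('time_s','tcp_pos','tool_rot','finger_gap','force')})
d={}
for n in('scene','top','wrist'):
    d[n]=robot.get_image(n);cv2.imwrite(f'pics/{n}0.png',d[n]['img'])
    print(n,d[n]['K'],d[n]['k1'],d[n]['world_to_cam'])
pickle.dump(d,open('d0.pkl','wb'))
E
```

```text
{'time_s': 0.0, 'tcp_pos': array([ 193.71300938, -540.75080734,  230.29449919]), 'tool_rot': array([-9.58023536e-04,  9.85262234e-01,  1.71047979e-01,  3.65694350e-05]), 'finger_gap': 85.456622587008, 'force': array([-0.72724764, -0.45271228, -0.00193466])}
scene [[549.28388413   0.         313.73963079]
 [  0.         549.28388413 236.36562777]
 [  0.           0.           1.        ]] -0.09210635263051245 [[ 5.24890591e-01 -8.51168773e-01 -1.25955828e-03 -5.07433583e+02]
 [ 4.81566048e-01  2.95746693e-01  8.25001840e-01 -2.53014813e+02]
 [-7.01843294e-01 -4.33642264e-01  5.65128638e-01 -6.98469916e+02]
 [ 0.00000000e+00  0.00000000e+00  0.00000000e+00  1.00000000e+00]]
top [[571.62384743   0.         318.25334988]
 [  0.         571.62384743 244.84448701]
 [  0.           0.           1.        ]] -0.05408885616393175 [[ 1.53344044e-02 -9.99654483e-01  2.13488038e-02 -2.73682598e+02]
 [ 9.94559536e-01  1.74494832e-02  1.02697836e-01 -5.59633563e+02]
 [-1.03034878e-01  1.96578462e-02  9.94483476e-01 -8.64114364e+02]
 [ 0.00000000e+00  0.00000000e+00  0.00000000e+00  1.00000000e+00]]
wrist [[342.36749923   0.         318.13799609]
 [  0.         342.36749923 237.83892278]
 [  0.           0.           1.        ]] -0.042185525927219254 [[ 3.38636304e-01 -9.40916866e-01 -9.51167317e-04 -5.75119125e+02]
 [ 8.94017756e-01  3.22072143e-01 -3.11451097e-01  4.14576021e+01]
 [ 2.93355935e-01  1.04618288e-01  9.50261706e-01 -3.80185322e+02]
 [ 0.00000000e+00  0.00000000e+00  0.00000000e+00  1.00000000e+00]]
```

View pics/top0.png

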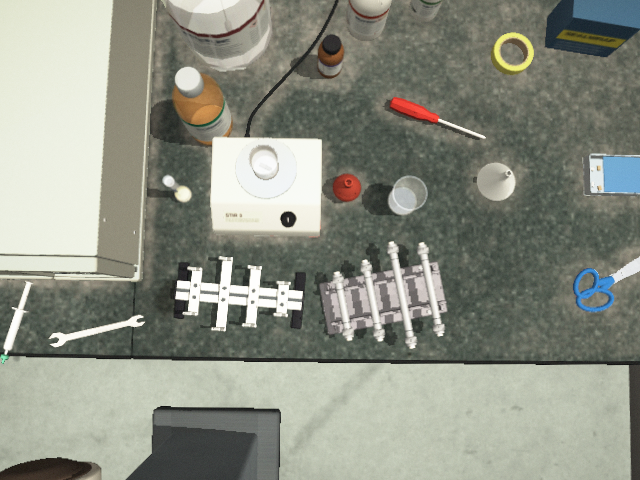

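View pics/scene0.png

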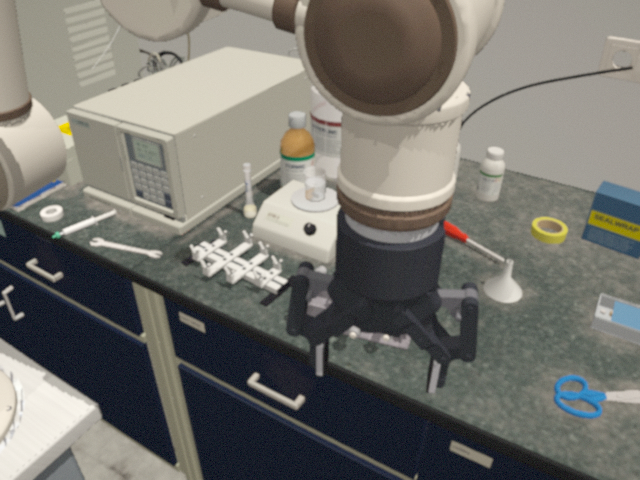

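The top view shows the bench rack with its columns at columns 320-445, rows 240-350. The fork rack is at columns 175-305, rows 255-330, with the flask near (178,190) and the beaker near (407,195). The scene view is mostly blocked by the arm. I'll enlarge both racks.

```bash
cat > h.py <<'E'
import numpy as np,cv2,pickle
def ray(c,uv):
    uv=np.atleast_2d(np.float64(uv));D=np.array([c['k1'],0,0,0,0.])
    p=cv2.undistortPoints(uv[:,None],c['K'],D)[:,0]
    W=c['world_to_cam'];R=W[:3,:3]
    d=np.c_[p[:,0],-p[:,1],-np.ones(len(p))]@R
    return -R.T@W[:3,3],d
def onz(c,uv,z):
    o,d=ray(c,uv);return o+d*((z-o[2])/d[:,2])[:,None]
def proj(c,P):
    W=c['world_to_cam'];P=np.atleast_2d(P)@W[:3,:3].T+W[:3,3]
    P=P*[1,-1,-1];D=np.array([c['k1'],0,0,0,0.])
    return cv2.projectPoints(P,np.zeros(3),np.zeros(3),c['K'],D)[0][:,0]
E
python3 - <<'E'
from h import *
d=pickle.load(open('d0.pkl','rb'));t=d['top']['img']
cv2.imwrite('pics/c1.png',cv2.resize(t[232:358,165:315],None,fx=5.2,fy=4.7,interpolation=2) if 0 else cv2.resize(t[240:345,165:305],None,fx=5.5,fy=5.5,interpolation=cv2.INTER_CUBIC))
cv2.imwrite('pics/c2.png',cv2.resize(t[235:355,312:457],None,fx=5,fy=5,interpolation=cv2.INTER_CUBIC))
print(proj(d['top'],[[0,0,0],[480,-400,45],[480,-200,45]]))
E
```

```text
[[142.29807874 604.64257443]
 [405.79590885 299.91046259]
 [275.43152828 297.93024099]]
```

View pics/c1.png

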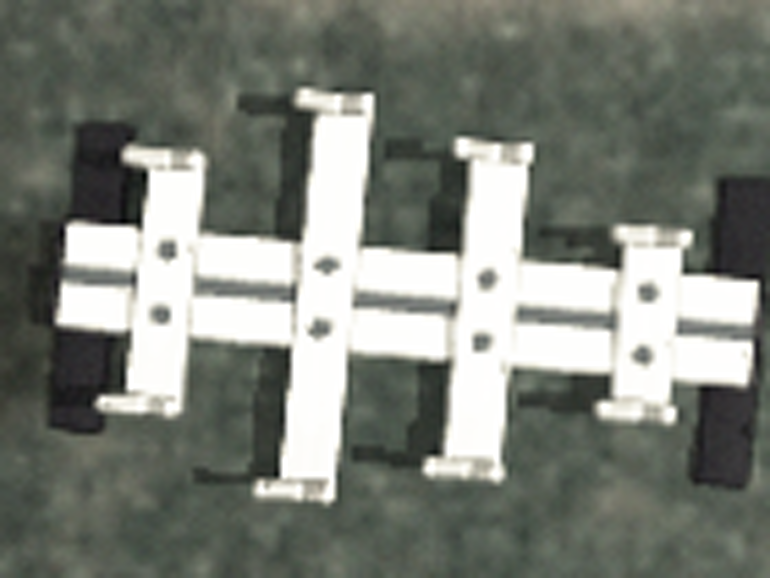

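View pics/c2.png

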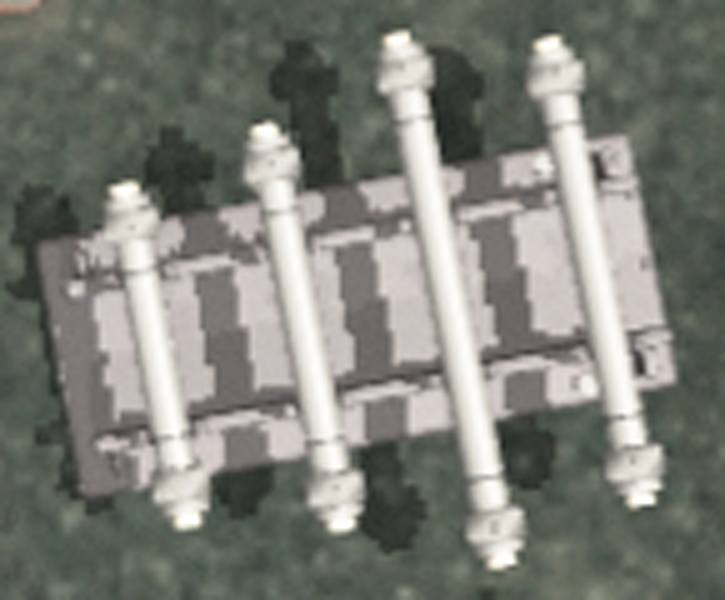

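View pics/wrist0.png

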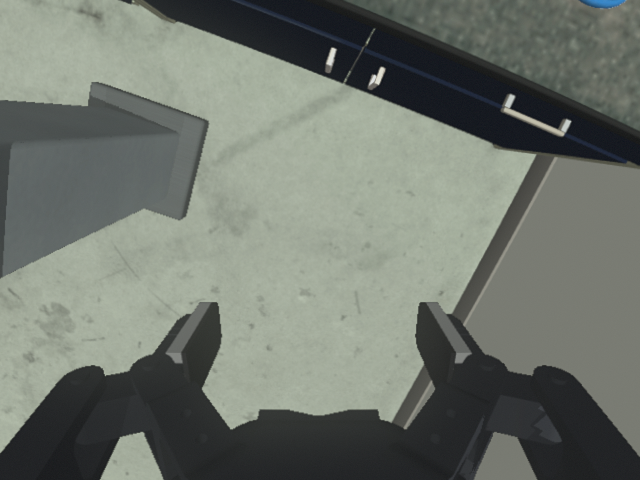

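Bench order from left to right is a, b, d, c. Fork order from left to right is b, d, c, a. I've read the cap ends and fork plates off the crops, so next I'll turn them into poses and check them against the known lengths.

```bash
python3 - <<'E'
from h import *
d=pickle.load(open('d0.pkl','rb'));c=d['top']
C={'a':[(125,185),(188,525)],'b':[(265,127),(342,527)],'d':[(398,35),(500,565)],'c':[(548,38),(642,502)]}
F={'b':[(164,157),(140,404)],'d':[(334,102),(295,489)],'c':[(493,152),(464,468)],'a':[(652,236),(636,411)]}
P={}
for nm,S,sc,off,z in(('col',C,5,(312,235),44.5),('fork',F,5.5,(165,240),45)):
    m=[]
    for k,v in S.items():
        uv=(np.array(v,float)+.5)/sc-.5+off
        p=onz(c,uv,z);e=p[0]-p[1];mid=p.mean(0);m.append(mid[:2])
        P[nm+k]=mid[:2];print(nm,k,mid[:2].round(1),'len',np.linalg.norm(e).round(1),'ang',np.degrees(np.arctan2(e[1],e[0])).round(2))
    m=np.array(m);print('pitch',np.linalg.norm(np.diff(m,axis=0),axis=1).round(1),'row dir',np.degrees(np.arctan2(*(m[-1]-m[0])[::-1])).round(2))
# flask/beaker rough
print(onz(c,[[182,195],[405,205]],0).round())
from scipy.spatial.transform import Rotation as R
from plant import robot
s=robot.observe();q=s['tool_rot'];T=R.from_quat(q[[1,2,3,0]]).as_matrix();print(T.round(4))
E
```

```text
col a [ 470.2 -303.3] len 105.4 ang 11.22
col b [ 479.5 -348.4] len 124.4 ang 11.36
col d [ 488.7 -393.2] len 165.3 ang 11.11
col c [ 498.4 -438.5] len 145.4 ang 11.42
pitch [46.  45.8 46.4] row dir -78.21
fork b [489.1 -72.6] len 68.7 ang -3.51
fork d [ 485.9 -117.9] len 107.7 ang -3.99
fork c [ 482.6 -163.5] len 87.8 ang -3.76
fork a [ 479.5 -209.6] len 48.6 ang -4.02
pitch [45.4 45.8 46.1] row dir -94.03
[[ 645.  -41.    0.]
 [ 636. -407.    0.]]
[[ 9.415e-01  3.371e-01 -2.000e-04]
 [ 3.371e-01 -9.415e-01  1.500e-03]
 [ 3.000e-04 -1.400e-03 -1.000e+00]]
```

Measured lengths and pitches agree with the nominal ones to about 1 mm. I'll set up a helper that converts targets into tool-axis deltas.

```bash
cat >> h.py <<'E'
from scipy.spatial.transform import Rotation as R
CY,FY=11.5,-3.95
COL=dict(a=(470.2,-303.3),b=(479.5,-348.3),d=(488.9,-393.4),c=(498.2,-438.4))
FRK=dict(b=(489.1,-72.1),d=(485.9,-118.),c=(482.7,-163.8),a=(479.5,-209.7))
def deltas(targets):
    """targets (x,y,z,yaw of tool x): delta_pos and rotation from the present pose"""
    from plant import robot
    s=robot.observe();T=R.from_quat(np.roll(s['tool_rot'],-1));p=s['tcp_pos']
    print('t',round(s['time_s'],2),'tcp',p.round(1),'gap',round(s['finger_gap'],1),'F',s['force'].round(1),'g',round(s['grasp_force'],1))
    for x,y,z,a in targets:
        G=R.from_matrix([[np.cos(a:=np.radians(a)),np.sin(a),0],[np.sin(a),-np.cos(a),0],[0,0,-1]])
        print((x,y,z),'dpos',T.inv().apply(np.array([x,y,z])-p).round(1),'rot',(T.inv()*G).as_rotvec(degrees=True).round(2))
E
python3 -c "
from h import *
deltas([COL['c']+(120,CY)])"
```

```text
t 0.15 tcp [ 193.7 -540.9  230.5] gap 85.5 F [ 0.3 -0.6  0.2] g 0.0
(498.2, -438.4, 120) dpos [321.2   6.3 110.6] rot [-0.08 -0.01  8.2 ]
```

```bash
R='' ; python3 -m handwheel '[{"delta_pos":[321,6.3,110.6],"rotation":[-0.08,0,8.2],"hand":35},{"delta_pos":[321,6.3,110.6],"rotation":[-0.08,0,8.2],"hand":35},{"delta_pos":[321,6.3,110.6],"rotation":[-0.08,0,8.2],"hand":35},{"delta_pos":[321,6.3,110.6],"rotation":[-0.08,0,8.2],"hand":35},{"delta_pos":[321,6.3,110.6],"rotation":[-0.08,0,8.2],"hand":35},{"delta_pos":[321,6.3,110.6],"rotation":[-0.08,0,8.2],"hand":35},{"delta_pos":[321,6.3,110.6],"rotation":[-0.08,0,8.2],"hand":35},{"delta_pos":[321,6.3,110.6],"rotation":[-0.08,0,8.2],"hand":35}]'
python3 - <<'E'
from h import *
from plant import robot
w=robot.get_image('wrist');cv2.imwrite('pics/w1.png',w['img']);pickle.dump(w,open('w1.pkl','wb'))
for k in COL: 
    e=np.array([np.cos(np.radians(CY)),np.sin(np.radians(CY))])
    L=dict(a=106,b=126,c=146,d=166)[k]/2
    print(k,proj(w,[np.r_[COL[k]+s*L*e,44.5] for s in(-1,1)]).round().tolist())
deltas([COL['c']+(z,CY) for z in(120,70,29)])
E
```

```text
time_s: 0.95
tcp_pos: [501.0, -434.9, 117.2]
tool_rot: [-0.002, 0.995, 0.103, -0.001]
force: [-1.3, 0.2, 0.2]
finger_gap: 35.0
grasp_force: 0.0
a [[133.0, 322.0], [106.0, 177.0]]
b [[196.0, 334.0], [175.0, 161.0]]
d [[259.0, 358.0], [246.0, 127.0]]
c [[320.0, 347.0], [322.0, 144.0]]
t 1.0 tcp [ 499.3 -436.8  118.5] gap 35.1 F [-1.3 -0.3  0.7] g 0.0
(498.2, -438.4, 120) dpos [-1.4  1.4 -1.5] rot [-0.1   0.08  0.21]
(498.2, -438.4, 70) dpos [-1.3  1.4 48.5] rot [-0.1   0.08  0.21]
(498.2, -438.4, 29) dpos [-1.2  1.5 89.5] rot [-0.1   0.08  0.21]
```

View pics/w1.png

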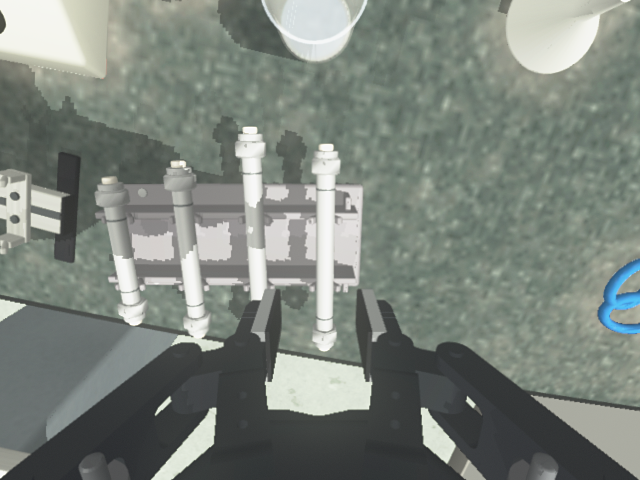

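The predicted column ends match the wrist view to about 3 px, and the fingers straddle column c near column 322. I'm descending and closing.

```bash
python3 -m handwheel '[{"delta_pos":[0,0,40],"rotation":[0,0,0],"hand":35},{"delta_pos":[0,0,75],"rotation":[0,0,0],"hand":35},{"delta_pos":[0,0,91],"rotation":[0,0,0],"hand":35},{"delta_pos":[0,0,91],"rotation":[0,0,0],"hand":35},{"delta_pos":[0,0,91],"rotation":[0,0,0],"hand":35},{"delta_pos":[0,0,91],"rotation":[0,0,0],"hand":0},{"delta_pos":[0,0,91],"rotation":[0,0,0],"hand":0},{"delta_pos":[0,0,91],"rotation":[0,0,0],"hand":0}]'
python3 -c "
from h import *
deltas([COL['c']+(29,CY)])"
```

```text
time_s: 1.8
tcp_pos: [499.0, -439.6, 32.2]
tool_rot: [0.001, 0.995, 0.1, 0.001]
force: [-1.4, 2.6, 5.8]
finger_gap: 9.8
grasp_force: 58.5
t 1.8 tcp [ 499.  -439.6   32.2] gap 9.8 F [-1.4  2.6  5.8] g 58.5
(498.2, -438.4, 29) dpos [-0.5 -1.3  3.2] rot [ 0.16 -0.07  0.01]
```

```bash
python3 -m handwheel '[{"delta_pos":[0,0,0],"rotation":[0,0,0],"hand":0},{"delta_pos":[0,0,-25],"rotation":[0,0,0],"hand":0},{"delta_pos":[0,0,-60],"rotation":[0,0,0],"hand":0},{"delta_pos":[0,0,-80],"rotation":[0,0,0],"hand":0},{"delta_pos":[0,0,-80],"rotation":[0,0,0],"hand":0},{"delta_pos":[0,0,-80],"rotation":[0,0,0],"hand":0}]'
python3 - <<'E'
from h import *
from plant import robot
w=robot.get_image('wrist');cv2.imwrite('pics/w2.png',w['img']);pickle.dump(w,open('w2.pkl','wb'))
deltas([COL['c']+(109,CY),FRK['c']+(109,FY)])
E
```

```text
time_s: 2.4
tcp_pos: [498.2, -439.2, 110.0]
tool_rot: [0.001, 0.995, 0.1, 0.0]
force: [0.9, -0.4, -1.9]
finger_gap: 9.5
grasp_force: 58.8
t 2.45 tcp [ 497.6 -438.5  108.5] gap 9.3 F [-0.7 -0.3 -2. ] g 58.8
(498.2, -438.4, 109) dpos [ 0.6  0.1 -0.5] rot [-0.01  0.04 -0.  ]
(482.7, -163.8, 109) dpos [  40.1 -272.1   -0.4] rot [-1.000e-02  4.000e-02  1.545e+01]
```

View pics/w2.png

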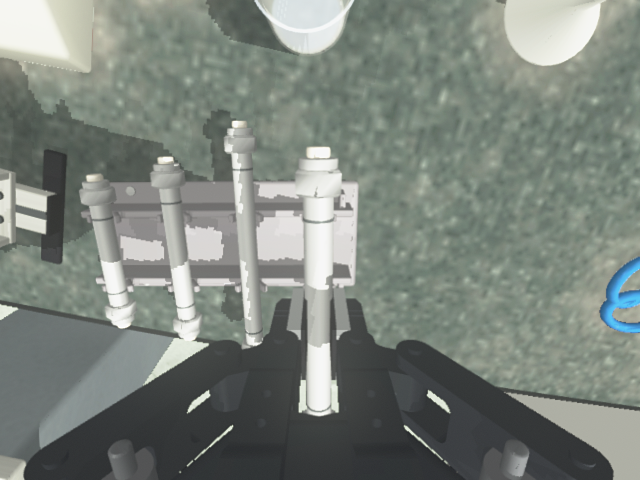

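Column c is held, straight along the tool axis (column 318), with its upper tip at (319,150). I'm carrying it over fork c.

```bash
python3 -m handwheel '[{"delta_pos":[20,-40,0],"rotation":[0,0,4],"hand":0},{"delta_pos":[40,-272,0],"rotation":[0,0,15.45],"hand":0},{"delta_pos":[40,-272,0],"rotation":[0,0,15.45],"hand":0},{"delta_pos":[40,-272,0],"rotation":[0,0,15.45],"hand":0},{"delta_pos":[40,-272,0],"rotation":[0,0,15.45],"hand":0},{"delta_pos":[40,-272,0],"rotation":[0,0,15.45],"hand":0},{"delta_pos":[40,-272,0],"rotation":[0,0,15.45],"hand":0},{"delta_pos":[40,-272,0],"rotation":[0,0,15.45],"hand":0}]'
python3 - <<'E'
from h import *
from plant import robot
w2=pickle.load(open('w2.pkl','rb'));e=np.array([np.cos(np.radians(CY)),np.sin(np.radians(CY))])
print('expected tips w2',proj(w2,[np.r_[COL['c']+s*73*e,124.5] for s in(-1,1)]).round())
w=robot.get_image('wrist');cv2.imwrite('pics/w3.png',w['img']);pickle.dump(w,open('w3.pkl','wb'))
e=np.array([np.cos(np.radians(FY)),np.sin(np.radians(FY))])
for k in FRK:
    L=dict(a=24.5,b=34.5,c=44.5,d=54.5)[k]
    print(k,proj(w,[np.r_[FRK[k]+s*L*e,46] for s in(-1,1)]).round().tolist())
deltas([FRK['c']+(109,FY),FRK['c']+(29,FY)])
E
```

```text
time_s: 3.25
tcp_pos: [482.3, -163.7, 108.0]
tool_rot: [0.0, 0.999, -0.034, -0.001]
force: [-0.2, 0.1, -1.6]
finger_gap: 9.8
grasp_force: 59.0
expected tips w2 [[315. 446.]
 [314. 146.]]
b [[181.0, 303.0], [167.0, 203.0]]
d [[251.0, 329.0], [240.0, 170.0]]
c [[317.0, 317.0], [317.0, 187.0]]
a [[386.0, 291.0], [391.0, 220.0]]
t 3.3 tcp [ 482.7 -164.8  108.4] gap 10.1 F [ 0.1  0.4 -2. ] g 59.0
(482.7, -163.8, 109) dpos [-0.1 -1.  -0.6] rot [0.06 0.04 0.  ]
(482.7, -163.8, 29) dpos [-0.  -1.  79.4] rot [0.06 0.04 0.  ]
```

View pics/w3.png

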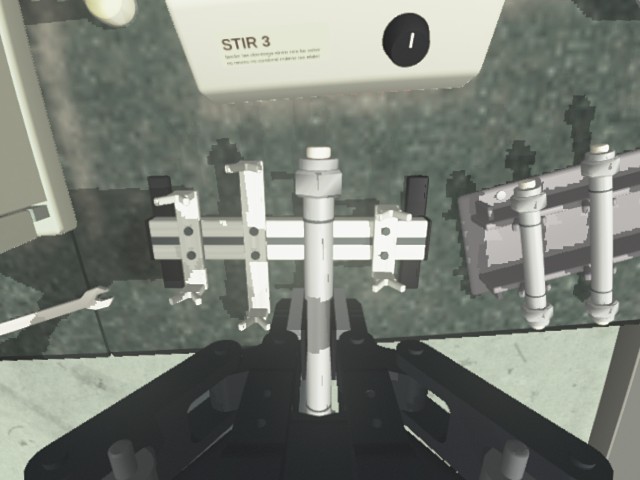

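Column c is over the forks. The fork tips seem about 5 px (3 mm) farther than predicted, so I'll look closer before lowering.

```bash
python3 - <<'E'
from h import *
w=pickle.load(open('w3.pkl','rb'))
cv2.imwrite('pics/w3c.png',cv2.resize(w['img'][135:345,145:425],None,fx=2.8,fy=2.8,interpolation=cv2.INTER_CUBIC))
E
```

```text
(no output)
```

View pics/w3c.png

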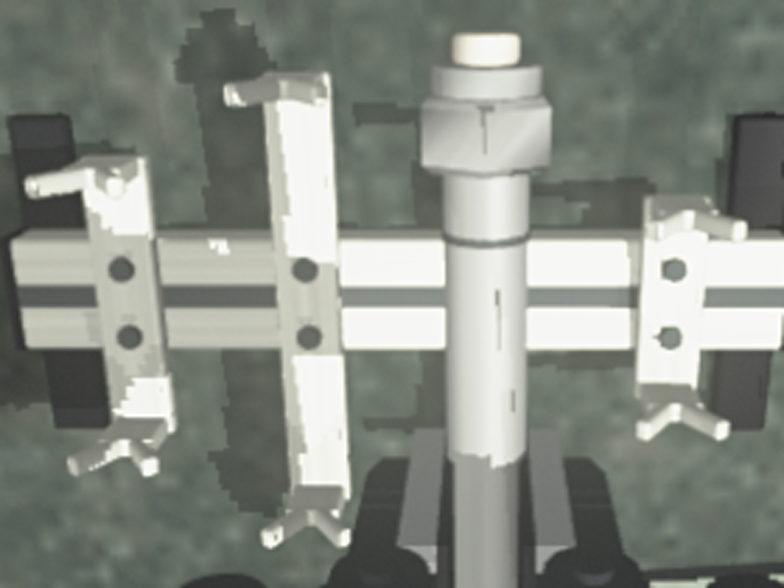

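The fork tips sit about 2.5 px (2 mm) farther in x than predicted, so I'll add 2 mm along x and lower.

```bash
python3 -m handwheel '[{"delta_pos":[2,0,35],"rotation":[0,0,0],"hand":0},{"delta_pos":[2,0,60],"rotation":[0,0,0],"hand":0},{"delta_pos":[2,0,72],"rotation":[0,0,0],"hand":0},{"delta_pos":[2,0,79],"rotation":[0,0,0],"hand":0},{"delta_pos":[2,0,79],"rotation":[0,0,0],"hand":0},{"delta_pos":[2,0,79],"rotation":[0,0,0],"hand":0}]'
python3 -c "
from h import *
deltas([FRK['c']+(29,FY)])"
```

```text
time_s: 3.9
tcp_pos: [483.9, -164.9, 31.7]
tool_rot: [-0.0, 0.999, -0.035, -0.002]
force: [-11.6, 5.6, 15.1]
finger_gap: 9.9
grasp_force: 60.8
t 3.9 tcp [ 483.9 -164.9   31.7] gap 9.9 F [-11.6   5.6  15.1] g 60.8
(482.7, -163.8, 29) dpos [-1.2 -1.   2.7] rot [-0.02  0.25 -0.02]
```

```bash
python3 -m handwheel '[{"delta_pos":[0,0,0],"rotation":[0,0,0],"hand":35},{"delta_pos":[0,0,0],"rotation":[0,0,0],"hand":35},{"delta_pos":[0,0,-20],"rotation":[0,0,0],"hand":35},{"delta_pos":[0,0,-55],"rotation":[0,0,0],"hand":35},{"delta_pos":[0,0,-80],"rotation":[0,0,0],"hand":35},{"delta_pos":[0,0,-80],"rotation":[0,0,0],"hand":35},{"delta_pos":[0,0,-80],"rotation":[0,0,0],"hand":35}]'
python3 - <<'E'
from h import *
from plant import robot
w=robot.get_image('wrist');t=robot.get_image('top');pickle.dump((w,t),open('w4.pkl','wb'))
a=cv2.resize(w['img'][120:360,140:440],(600,480),interpolation=cv2.INTER_CUBIC)
cv2.imwrite('pics/w4.png',a)
cv2.imwrite('pics/t4.png',cv2.resize(t['img'][240:345,165:305],None,fx=5.5,fy=5.5,interpolation=cv2.INTER_CUBIC))
s=robot.observe();print(s['finger_gap'])
deltas([COL['d']+(109,CY)])
E
```

```text
time_s: 4.6
tcp_pos: [485.7, -165.4, 110.8]
tool_rot: [0.001, 0.999, -0.035, 0.001]
force: [0.3, -0.4, -0.1]
finger_gap: 35.0
grasp_force: 0.0
35.18594872830312
t 4.7 tcp [ 484.4 -164.5  109.1] gap 35.2 F [-0.1  0.9  0.2] g 0.0
(488.9, -393.4, 109) dpos [2.040e+01 2.281e+02 1.000e-01] rot [ 1.000e-02  8.000e-02 -1.547e+01]
```

View pics/w4.png

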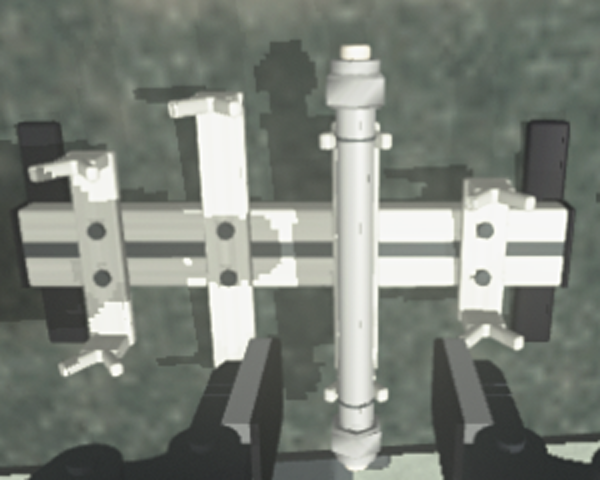

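Column c is seated in both forks. The nut gaps are equal at about 35 px each, so the +2 mm in x is right. Column d is next.

```bash
python3 -m handwheel '[{"delta_pos":[20,228.7,0],"rotation":[0,0,-15.45],"hand":35},{"delta_pos":[20,228.7,0],"rotation":[0,0,-15.45],"hand":35},{"delta_pos":[20,228.7,0],"rotation":[0,0,-15.45],"hand":35},{"delta_pos":[20,228.7,0],"rotation":[0,0,-15.45],"hand":35},{"delta_pos":[20,228.7,0],"rotation":[0,0,-15.45],"hand":35},{"delta_pos":[20,228.7,0],"rotation":[0,0,-15.45],"hand":35},{"delta_pos":[20,228.7,0],"rotation":[0,0,-15.45],"hand":35}]'
python3 -c "
from h import *
deltas([COL['d']+(109,CY)])"
python3 -m handwheel '[{"delta_pos":[0,0,35],"rotation":[0,0,0],"hand":35},{"delta_pos":[0,0,65],"rotation":[0,0,0],"hand":35},{"delta_pos":[0,0,79],"rotation":[0,0,0],"hand":35},{"delta_pos":[0,0,79],"rotation":[0,0,0],"hand":35},{"delta_pos":[0,0,79],"rotation":[0,0,0],"hand":35},{"delta_pos":[0,0,79],"rotation":[0,0,0],"hand":0},{"delta_pos":[0,0,79],"rotation":[0,0,0],"hand":0},{"delta_pos":[0,0,79],"rotation":[0,0,0],"hand":0}]'
```

```text
time_s: 5.4
tcp_pos: [488.4, -393.8, 108.7]
tool_rot: [-0.001, 0.995, 0.1, -0.001]
force: [0.8, 1.1, -0.2]
finger_gap: 34.7
grasp_force: 0.0
t 5.4 tcp [ 488.4 -393.8  108.7] gap 34.7 F [ 0.8  1.1 -0.2] g 0.0
(488.9, -393.4, 109) dpos [ 0.6 -0.3 -0.3] rot [-0.1   0.07 -0.08]
time_s: 6.2
tcp_pos: [490.2, -394.4, 33.5]
tool_rot: [0.001, 0.995, 0.1, 0.001]
force: [-0.6, 3.2, 6.1]
finger_gap: 9.4
grasp_force: 58.6
```

```bash
python3 -m handwheel '[{"delta_pos":[0,0,0],"rotation":[0,0,0],"hand":0},{"delta_pos":[0,0,-25],"rotation":[0,0,0],"hand":0},{"delta_pos":[0,0,-60],"rotation":[0,0,0],"hand":0},{"delta_pos":[0,0,-80],"rotation":[0,0,0],"hand":0},{"delta_pos":[0,0,-80],"rotation":[0,0,0],"hand":0}]'
python3 -m handwheel '[{"delta_pos":[20,-40,0],"rotation":[0,0,4],"hand":0},{"delta_pos":[54,-270,0],"rotation":[0,0,15.45],"hand":0},{"delta_pos":[54,-270,0],"rotation":[0,0,15.45],"hand":0},{"delta_pos":[54,-270,0],"rotation":[0,0,15.45],"hand":0},{"delta_pos":[54,-270,0],"rotation":[0,0,15.45],"hand":0},{"delta_pos":[54,-270,0],"rotation":[0,0,15.45],"hand":0},{"delta_pos":[54,-270,0],"rotation":[0,0,15.45],"hand":0},{"delta_pos":[54,-270,0],"rotation":[0,0,15.45],"hand":0}]'
python3 -c "
from h import *
deltas([(487.9,-118,109,FY)])"
```

```text
time_s: 6.7
tcp_pos: [491.2, -396.7, 116.2]
tool_rot: [0.004, 0.995, 0.1, 0.003]
force: [0.4, -1.2, 0.1]
finger_gap: 9.5
grasp_force: 58.9
time_s: 7.5
tcp_pos: [487.8, -118.3, 110.3]
tool_rot: [0.001, 0.999, -0.034, -0.0]
force: [0.5, -0.8, -1.5]
finger_gap: 9.9
grasp_force: 59.1
t 7.5 tcp [ 487.8 -118.3  110.3] gap 9.9 F [ 0.5 -0.8 -1.5] g 59.1
(487.9, -118, 109) dpos [ 0.  -0.3  1.3] rot [0.07 0.04 0.09]
```

```bash
python3 -m handwheel '[{"delta_pos":[0,0,35],"rotation":[0,0,0],"hand":0},{"delta_pos":[0,0,60],"rotation":[0,0,0],"hand":0},{"delta_pos":[0,0,72],"rotation":[0,0,0],"hand":0},{"delta_pos":[0,0,79],"rotation":[0,0,0],"hand":0},{"delta_pos":[0,0,79],"rotation":[0,0,0],"hand":0},{"delta_pos":[0,0,79],"rotation":[0,0,0],"hand":0}]'
```

```text
time_s: 8.1
tcp_pos: [487.3, -119.0, 33.1]
tool_rot: [-0.0, 0.999, -0.035, -0.002]
force: [-9.5, 4.7, 10.0]
finger_gap: 9.4
grasp_force: 60.3
```

```bash
python3 -m handwheel '[{"delta_pos":[0,0,0],"rotation":[0,0,0],"hand":35},{"delta_pos":[0,0,0],"rotation":[0,0,0],"hand":35},{"delta_pos":[0,0,-20],"rotation":[0,0,0],"hand":35},{"delta_pos":[0,0,-55],"rotation":[0,0,0],"hand":35},{"delta_pos":[0,0,-80],"rotation":[0,0,0],"hand":35},{"delta_pos":[0,0,-80],"rotation":[0,0,0],"hand":35},{"delta_pos":[0,0,-80],"rotation":[0,0,0],"hand":35}]'
python3 - <<'E'
from h import *
from plant import robot
w=robot.get_image('wrist')
cv2.imwrite('pics/w5.png',cv2.resize(w['img'][120:360,170:470],(600,480),interpolation=cv2.INTER_CUBIC))
deltas([COL['b']+(109,CY)])
E
```

```text
time_s: 8.8
tcp_pos: [489.0, -119.5, 112.8]
tool_rot: [0.001, 0.999, -0.035, 0.001]
force: [-0.1, -0.2, -1.0]
finger_gap: 35.3
grasp_force: 0.0
t 8.85 tcp [ 488.1 -119.   111.7] gap 35.1 F [-1.   0.4 -0.4] g 0.0
(479.5, -348.3, 109) dpos [  7.3 229.3   2.9] rot [  0.06   0.02 -15.47]
```

View pics/w5.png

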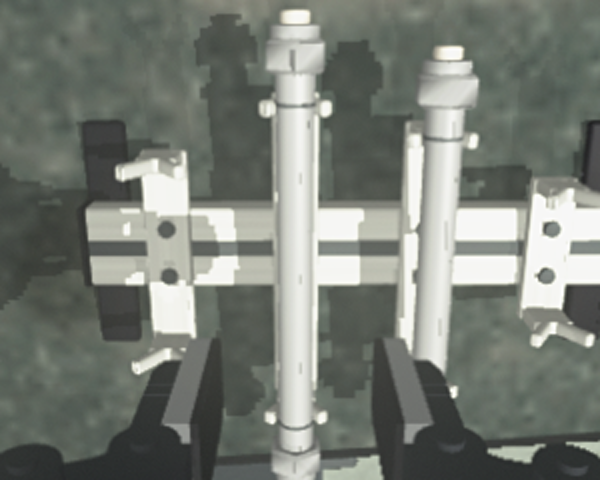

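Column d is seated too, with its nut gaps about equal. Column b is next.

```bash
python3 -m handwheel '[{"delta_pos":[7.5,230,2],"rotation":[0,0,-15.45],"hand":35},{"delta_pos":[7.5,230,2],"rotation":[0,0,-15.45],"hand":35},{"delta_pos":[7.5,230,2],"rotation":[0,0,-15.45],"hand":35},{"delta_pos":[7.5,230,2],"rotation":[0,0,-15.45],"hand":35},{"delta_pos":[7.5,230,2],"rotation":[0,0,-15.45],"hand":35},{"delta_pos":[7.5,230,2],"rotation":[0,0,-15.45],"hand":35},{"delta_pos":[7.5,230,2],"rotation":[0,0,-15.45],"hand":35}]'
python3 -c "
from h import *
deltas([COL['b']+(109,CY)])"
python3 -m handwheel '[{"delta_pos":[0,0,35],"rotation":[0,0,0],"hand":35},{"delta_pos":[0,0,65],"rotation":[0,0,0],"hand":35},{"delta_pos":[0,0,79],"rotation":[0,0,0],"hand":35},{"delta_pos":[0,0,79],"rotation":[0,0,0],"hand":35},{"delta_pos":[0,0,79],"rotation":[0,0,0],"hand":35},{"delta_pos":[0,0,79],"rotation":[0,0,0],"hand":0},{"delta_pos":[0,0,79],"rotation":[0,0,0],"hand":0},{"delta_pos":[0,0,79],"rotation":[0,0,0],"hand":0}]'
```

```text
time_s: 9.55
tcp_pos: [479.0, -348.5, 108.6]
tool_rot: [-0.001, 0.995, 0.099, -0.001]
force: [-0.7, -0.1, 0.7]
finger_gap: 35.2
grasp_force: 0.0
t 9.55 tcp [ 479.  -348.5  108.6] gap 35.2 F [-0.7 -0.1  0.7] g 0.0
(479.5, -348.3, 109) dpos [ 0.5 -0.1 -0.4] rot [-0.1   0.08 -0.09]
time_s: 10.35
tcp_pos: [480.9, -349.4, 33.3]
tool_rot: [0.001, 0.995, 0.1, 0.001]
force: [0.1, 3.0, 6.4]
finger_gap: 9.7
grasp_force: 58.7
```

```bash
python3 -m handwheel '[{"delta_pos":[0,0,0],"rotation":[0,0,0],"hand":0},{"delta_pos":[0,0,-25],"rotation":[0,0,0],"hand":0},{"delta_pos":[0,0,-60],"rotation":[0,0,0],"hand":0},{"delta_pos":[0,0,-80],"rotation":[0,0,0],"hand":0},{"delta_pos":[0,0,-80],"rotation":[0,0,0],"hand":0}]'
python3 -m handwheel '[{"delta_pos":[20,-40,0],"rotation":[0,0,4],"hand":0},{"delta_pos":[66.4,-268,0],"rotation":[0,0,15.45],"hand":0},{"delta_pos":[66.4,-268,0],"rotation":[0,0,15.45],"hand":0},{"delta_pos":[66.4,-268,0],"rotation":[0,0,15.45],"hand":0},{"delta_pos":[66.4,-268,0],"rotation":[0,0,15.45],"hand":0},{"delta_pos":[66.4,-268,0],"rotation":[0,0,15.45],"hand":0},{"delta_pos":[66.4,-268,0],"rotation":[0,0,15.45],"hand":0},{"delta_pos":[66.4,-268,0],"rotation":[0,0,15.45],"hand":0}]'
python3 -c "
from h import *
deltas([(491.1,-72.1,109,FY)])"
```

```text
time_s: 10.85
tcp_pos: [482.0, -351.2, 115.7]
tool_rot: [0.004, 0.995, 0.1, 0.003]
force: [0.7, -0.6, -1.9]
finger_gap: 9.6
grasp_force: 58.9
time_s: 11.65
tcp_pos: [491.0, -72.5, 110.1]
tool_rot: [0.001, 0.999, -0.034, -0.001]
force: [-0.3, 1.2, -1.5]
finger_gap: 9.1
grasp_force: 59.0
t 11.65 tcp [491.  -72.5 110.1] gap 9.1 F [-0.3  1.2 -1.5] g 59.0
(491.1, -72.1, 109) dpos [ 0.1 -0.4  1.1] rot [0.08 0.06 0.09]
```

```bash
python3 -m handwheel '[{"delta_pos":[0,0,35],"rotation":[0,0,0],"hand":0},{"delta_pos":[0,0,60],"rotation":[0,0,0],"hand":0},{"delta_pos":[0,0,72],"rotation":[0,0,0],"hand":0},{"delta_pos":[0,0,79],"rotation":[0,0,0],"hand":0},{"delta_pos":[0,0,79],"rotation":[0,0,0],"hand":0},{"delta_pos":[0,0,79],"rotation":[0,0,0],"hand":0}]'
```

```text
time_s: 12.25
tcp_pos: [490.4, -73.1, 32.9]
tool_rot: [-0.0, 0.999, -0.035, -0.002]
force: [-9.3, 4.5, 10.1]
finger_gap: 9.9
grasp_force: 60.2
```

The forces match the first two placements. I'm releasing b, going to a and grasping it.

```bash
python3 -m handwheel '[{"delta_pos":[0,0,0],"rotation":[0,0,0],"hand":35},{"delta_pos":[0,0,0],"rotation":[0,0,0],"hand":35},{"delta_pos":[0,0,-20],"rotation":[0,0,0],"hand":35},{"delta_pos":[0,0,-55],"rotation":[0,0,0],"hand":35},{"delta_pos":[0,0,-80],"rotation":[0,0,0],"hand":35},{"delta_pos":[0,0,-80],"rotation":[0,0,0],"hand":35},{"delta_pos":[0,0,-80],"rotation":[0,0,0],"hand":35}]'
python3 -m handwheel '[{"delta_pos":[-5,232,2],"rotation":[0,0,-15.45],"hand":35},{"delta_pos":[-5,232,2],"rotation":[0,0,-15.45],"hand":35},{"delta_pos":[-5,232,2],"rotation":[0,0,-15.45],"hand":35},{"delta_pos":[-5,232,2],"rotation":[0,0,-15.45],"hand":35},{"delta_pos":[-5,232,2],"rotation":[0,0,-15.45],"hand":35},{"delta_pos":[-5,232,2],"rotation":[0,0,-15.45],"hand":35},{"delta_pos":[-5,232,2],"rotation":[0,0,-15.45],"hand":35}]'
python3 -c "
from h import *
deltas([COL['a']+(109,CY)])"
```

```text
time_s: 12.95
tcp_pos: [492.2, -73.6, 112.7]
tool_rot: [0.001, 0.999, -0.035, 0.001]
force: [0.1, 1.0, -1.4]
finger_gap: 35.0
grasp_force: 0.0
time_s: 13.65
tcp_pos: [469.6, -304.1, 108.7]
tool_rot: [-0.001, 0.995, 0.099, -0.001]
force: [-0.3, -0.3, -0.5]
finger_gap: 34.7
grasp_force: 0.0
t 13.65 tcp [ 469.6 -304.1  108.7] gap 34.7 F [-0.3 -0.3 -0.5] g 0.0
(470.2, -303.3, 109) dpos [ 0.7 -0.6 -0.3] rot [-0.08  0.08 -0.12]
```

```bash
python3 -m handwheel '[{"delta_pos":[0,0,35],"rotation":[0,0,0],"hand":35},{"delta_pos":[0,0,65],"rotation":[0,0,0],"hand":35},{"delta_pos":[0,0,79],"rotation":[0,0,0],"hand":35},{"delta_pos":[0,0,79],"rotation":[0,0,0],"hand":35},{"delta_pos":[0,0,79],"rotation":[0,0,0],"hand":35},{"delta_pos":[0,0,79],"rotation":[0,0,0],"hand":0},{"delta_pos":[0,0,79],"rotation":[0,0,0],"hand":0},{"delta_pos":[0,0,79],"rotation":[0,0,0],"hand":0}]'
python3 -m handwheel '[{"delta_pos":[0,0,0],"rotation":[0,0,0],"hand":0},{"delta_pos":[0,0,-25],"rotation":[0,0,0],"hand":0},{"delta_pos":[0,0,-60],"rotation":[0,0,0],"hand":0},{"delta_pos":[0,0,-80],"rotation":[0,0,0],"hand":0},{"delta_pos":[0,0,-80],"rotation":[0,0,0],"hand":0}]'
python3 -m handwheel '[{"delta_pos":[29.7,-89.5,0],"rotation":[0,0,15.45],"hand":0},{"delta_pos":[29.7,-89.5,0],"rotation":[0,0,15.45],"hand":0},{"delta_pos":[29.7,-89.5,0],"rotation":[0,0,15.45],"hand":0},{"delta_pos":[29.7,-89.5,0],"rotation":[0,0,15.45],"hand":0},{"delta_pos":[29.7,-89.5,0],"rotation":[0,0,15.45],"hand":0},{"delta_pos":[29.7,-89.5,0],"rotation":[0,0,15.45],"hand":0}]'
python3 -c "
from h import *
deltas([(481.5,-209.7,109,FY)])"
```

```text
time_s: 14.45
tcp_pos: [471.6, -304.3, 33.1]
tool_rot: [0.001, 0.995, 0.1, 0.001]
force: [-0.3, 3.5, 6.8]
finger_gap: 9.6
grasp_force: 58.6
time_s: 14.95
tcp_pos: [472.8, -306.4, 115.6]
tool_rot: [0.004, 0.995, 0.1, 0.003]
force: [0.0, -1.0, -0.5]
finger_gap: 9.5
grasp_force: 58.9
time_s: 15.55
tcp_pos: [481.8, -211.5, 111.1]
tool_rot: [0.001, 0.999, -0.035, 0.0]
force: [-0.3, 0.1, -1.4]
finger_gap: 9.8
grasp_force: 59.1
t 15.55 tcp [ 481.8 -211.5  111.1] gap 9.8 F [-0.3  0.1 -1.4] g 59.1
(481.5, -209.7, 109) dpos [-0.4 -1.8  2.1] rot [ 0.08 -0.02 -0.05]
```

```bash
python3 -m handwheel '[{"delta_pos":[0,0,0],"rotation":[0,0,0],"hand":0},{"delta_pos":[0,0,0],"rotation":[0,0,0],"hand":0},{"delta_pos":[0,0,35],"rotation":[0,0,0],"hand":0},{"delta_pos":[0,0,60],"rotation":[0,0,0],"hand":0},{"delta_pos":[0,0,72],"rotation":[0,0,0],"hand":0},{"delta_pos":[0,0,79],"rotation":[0,0,0],"hand":0},{"delta_pos":[0,0,79],"rotation":[0,0,0],"hand":0},{"delta_pos":[0,0,79],"rotation":[0,0,0],"hand":0}]'
```

```text
time_s: 16.35
tcp_pos: [481.3, -210.8, 33.1]
tool_rot: [0.001, 0.999, -0.034, -0.001]
force: [-4.4, 0.3, 2.4]
finger_gap: 9.8
grasp_force: 59.4
```

```bash
python3 -m handwheel '[{"delta_pos":[0,0,0],"rotation":[0,0,0],"hand":35},{"delta_pos":[0,0,0],"rotation":[0,0,0],"hand":35},{"delta_pos":[0,0,-20],"rotation":[0,0,0],"hand":35},{"delta_pos":[0,0,-55],"rotation":[0,0,0],"hand":35},{"delta_pos":[0,0,-90],"rotation":[0,0,0],"hand":35},{"delta_pos":[-50,0,-120],"rotation":[0,0,0],"hand":35},{"delta_pos":[-100,0,-120],"rotation":[0,0,0],"hand":35},{"delta_pos":[-150,0,-120],"rotation":[0,0,0],"hand":35}]'
python3 -m handwheel '[{"delta_pos":[-50,0,0],"rotation":[0,0,0],"hand":35},{"delta_pos":[-50,0,0],"rotation":[0,0,0],"hand":35},{"delta_pos":[-50,0,0],"rotation":[0,0,0],"hand":35},{"delta_pos":[-50,0,0],"rotation":[0,0,0],"hand":35},{"delta_pos":[-50,0,0],"rotation":[0,0,0],"hand":35}]'
python3 - <<'E'
from plant import robot
import cv2,numpy as np
t=robot.get_image('top')['img'];w=robot.get_image('scene')['img']
a=cv2.resize(t[225:355,165:325],(640,520),interpolation=cv2.INTER_CUBIC)
cv2.imwrite('pics/t6.png',a);cv2.imwrite('pics/s6.png',w)
E
```

```text
time_s: 17.15
tcp_pos: [339.4, -201.4, 154.2]
tool_rot: [0.002, 0.999, -0.034, 0.002]
force: [-0.1, -1.7, 1.6]
finger_gap: 34.9
grasp_force: 0.0
time_s: 17.65
tcp_pos: [290.8, -197.6, 152.7]
tool_rot: [0.001, 0.999, -0.034, 0.0]
force: [0.3, -0.4, -0.5]
finger_gap: 35.3
grasp_force: 0.0
```

View pics/t6.png

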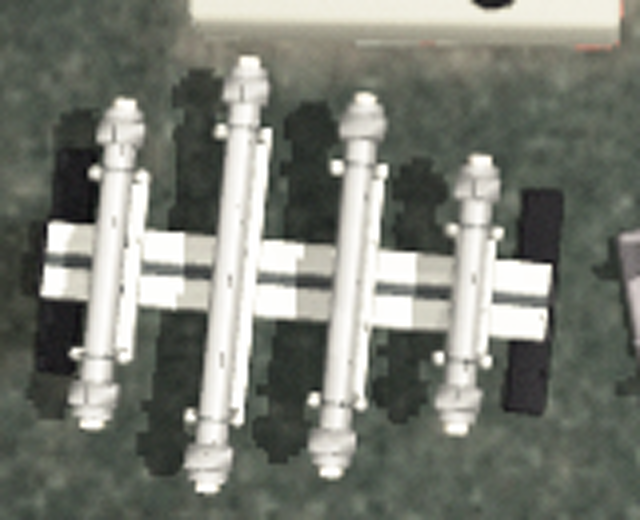

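View pics/s6.png

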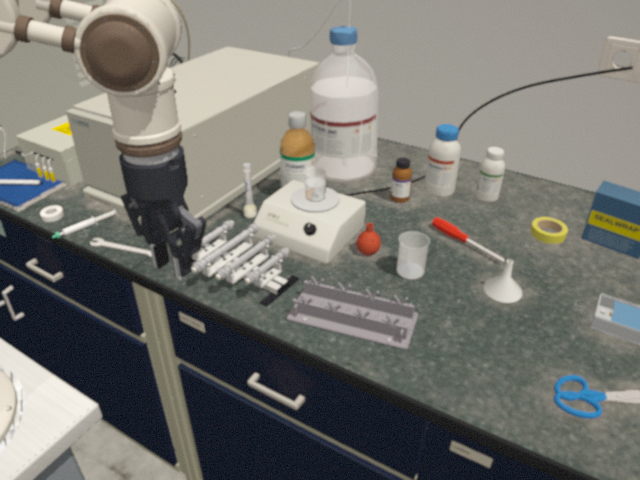

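All four columns lie in their own forks, with tips showing on both sides and nut gaps even. The flask and beaker still stand, and the gripper is clear, so I'm handing in.

```bash
python3 -c "
from plant import robot
print(robot.close_job())"
```

```text
the job is handed in; nothing more can be done
None
```

I moved all four columns to the storage rack and handed the job in at about 18 s; in the last pictures each lies seated on its matching forks, and the flask and beaker are still standing. No verdict came back.

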